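# Load a valve body under the spring flap of a measuring fixture

## Task

Load the aluminium valve body that lies in the channel of the black measuring fixture. Hold the fixture's spring flap open by pressing its long side tab down with one fingertip, and with the other fingertip push the valve body along the channel, under the raised flap, fully home against the end stop; then draw back and let the flap close onto it. Only push: the valve body must not be lifted, and the ring gauge, plug gauge, caliper and loupe beside it stay where they are.

Things in the scene. Friction and masses are not known exactly. Their poses are not given: they have to be found in the camera images.
- fixture: Black fixture plate 215 x 170 x 18 mm, fixed to the bench. Origin at bench level under the channel's centre line; x is the loading direction along the channel, y points to the flap's hinge and press tab. It spans x -140 to +75, y -85 to +85 mm. Channel: the plate's top (z 18 mm) between two steel rails 8 mm high and wide, 39 mm apart about y = 0, x -135 to +55 mm.
- stop_face (a point): Centre of the end stop's face, which closes the channel: steel block 24 mm high, face at x +50 mm of the fixture, this point 12 mm above the channel floor.
- casting: The valve body, a machined aluminium block 60 (x) x 36 (y) x 28 (z) mm with two round bores in its top, about 140 g (100 to 190 g). Origin at the centre of its underside. It starts in the channel, long side along it, wholly before the flap. Fully home its leading end touches the stop, so its origin is at x +20 mm of the fixture.
- flap (a joint): Angle of the spring flap (rad). 0: closed on the empty channel, lip too low for the valve body to pass; about 0.14: lip resting on the loaded valve body; 0.25: lip 4 mm clear above it; 0.40: press tab level; 0.48: hard stop. A spring closes it: 0.40 takes about 8 N on the middle of the tab. Pushing along the channel cannot open it.
- lip (a point): Middle of the lower edge of the flap's down-turned lip, over the channel at fixture x +27, y -10 mm; 22 mm above the channel floor when closed empty. The flap is a steel cover 38 mm long (fixture x +8 to +46 mm) reaching over the channel from its hinge, a line along x at fixture y +34, z +34 mm. Fully open, it stands at most 62 mm above the plate.
- tab (a point): Point on top of the press tab, mid length, 22 mm out from the hinge line. The tab is a steel strip 170 mm long (fixture x -127 to +43 mm), 37 mm broad, 3 mm thick, beyond the hinge from the channel; pressing it down raises the flap. Closed, it slopes up outwards at 0.40 rad over fixture y +39 to +73 mm. A fingertip may slide along it while pressing.
- tab_edge (a point): Middle of the press tab's outer edge (top side), 29 mm above the plate when closed. Pressed level (flap 0.40) the whole tab's top is 13 mm above the plate, over fixture y +38 to +75 mm. With both fingertips at that height and about 64 mm apart across the channel, one holds the tab down while the other, just above the rails, is behind the valve body.
- ring_gauge: Bystander: steel ring, outside 38 mm, 14 mm high, lying on the fixture plate beside the channel, on the side away from the tab. Origin at the centre of its underside.
- plug_gauge: Bystander: plug gauge 92 mm long, 11 mm thick, lying on the fixture plate beside the channel, on the side away from the tab. Origin at the middle of its underside.
- caliper: Bystander: digital caliper 215 mm long, 12 mm high, on the bench along the fixture's side away from the tab. Origin at the middle of the beam, at bench level.
- loupe: Bystander: black loupe 42 mm across, 48 mm high, standing on the bench beside the fixture, on the tab's side. Origin at the centre of its underside.
Mind the look-alikes: they are no part of the job. What is meant by the casting is not green, and is the larger of those in its own colour.

How it is judged:
By the outcome, as a careful person would: the job done as asked, in the order asked, and still so for the second after the job is handed in, with the robot touching nothing.
It also fails if it takes over 40 s, if anything falls off the work surface, if the arm or the gripper's body presses on something with over 40 N, if the wrist force passes 120 N, or if a joint passes its speed limit or range.

## Robot

A 6-joint arm with a two-finger parallel gripper is mounted at the origin on the work surface. World frame = base frame: x ahead of the robot, y to its left, z up, the work surface at z = 0. Lengths are in m, angles in rad, forces in N, time in s.
With the tool pointing down it reaches from about 0.375 to 0.975 m from the base axis. Payload 3.8 kg.
Tool frame: the origin (TCP) lies at the very end of the fingers, on their centre line; the grasp point (between the pads) lies 19 mm behind it; z points along the fingers, y is the direction in which the jaws open and shut (so a half turn about z gives the same grasp; the last joint's range is limited). The gripper opens to 85 mm and grips with 20 to 120 N. Pads are 22 mm wide; open, the fingers measure 114 mm over their backs; the gripper's body (76 mm by 85 mm) begins 54 mm behind the grasp point. The pads swing forward as they close: fully open they stand 13 mm farther back than shut.
Start: joints at [1.184, 0.264, 1.604, -0, 1.274, -0.037], TCP at [0.231, 0.634, 0.231] pointing down, gripper open.
Joint ranges: [-2.63, 2.63], [-0.94, 2.18], [0.31, 2.57], [-1.31, 4.45], [0, 2.66], [-2.55, 2.55]. Speed limits (rad/s): [2.57, 2.57, 3.14, 3.14, 3.14, 3.14].

## Interface

Orientations are given as a rotation vector (axis times angle).
In Python, from workcell import bot, viewer gives the robot as it stands.
- The arm moves only by the tool jog_arm, never from a script. Its argument "motion" is a list of rows, each an object of numbers: "dx", "dy", "dz": the shift along the world's x, y, z in cm; "turn": the turn about the world's z in rad. A call has 1 to 12 rows; each row shifts and turns the commanded pose from where the row before left it; what a row does not reach is not made up. A row lasts 1/12 s, in which the tool goes at most 41.7 mm and 7.16 degrees, less where a joint would pass 70% of its speed; a pose out of reach is approached as far as the arm can. A call is refused whole if a number of a shift passes 4.17 or a number of a turn 0.125, either way. A call with a gripper value outside its range is refused whole. "fingers" is the finger opening in cm, from 0 to 8.54, set as the call begins (left out, the last holds). The fingers move at their own pace and stop on an object; "grip_force" is the grip in N (left out, the last holds). Time passes only in rows, so rows that do not move let the fingers close. It gives the time, the measured TCP pose, the force and the opening at its end, in the units of the state.
- bot.read_state(): the state, without advancing time (a new reading comes with each control period).
- viewer.read_camera(name): name is "side" or "top"; returns (picture, depth): 400x640x3 uint8, red, green, blue; 400x640 float32, m along the optical axis (not along the pixel's ray), 0 where there is no reading.
- viewer.camera_info(name): a dict with "vertical_fov" (degrees; the focal length in pixels is half the picture's height over the tangent of half this angle, whatever the lens; pixels are square), "cx", "cy" (the principal point, pixels), "R" (3x3) and "t" (3): a world point X has camera coordinates R X + t. Camera axes: x right, y down, z forward; pixel columns grow to the right and rows downward; lengths in m; the calibration is good to about 2 mm. A picture is of the moment at which its call begins. camera_info takes no time and is no camera call.
- bot.finish_job(): hands the job in, once; it reports no verdict.
The state is a dict: "time": time; "q": joint angles; "joint_vel": joint speeds; "joint_torque": joint torques, N m; "tool_pos": TCP position; "tcp_rot": TCP orientation; "wrist_force": force on the tool from outside, world axes, zero at the start; "torque": the same for the moment, N m; "width": opening from 0.0 (shut) to 1.0 (fully open).
Only numpy, scipy, OpenCV 4.12 (cv2) and the standard library are available. Lean on these libraries where they do the work, as an engineer would, in place of code of your own. Each camera call takes 0.05 s, during which the arm holds its last target. There are 200 camera calls.

## Working session

There is one attempt and no reset: what is moved stays moved. The work goes in short steps, Python scripts to look and compute and a tool call to move; the robot and the scene stay as the last step left them, time stands still between calls to the robot, and variables do not carry over. Pictures are saved under pics/ and viewed, about 8 in all and at most 12, crops included, and the job is handed in when it is done.

Besides the shell and the picture viewer there is one more tool, called after ">>>" by a JSON object that holds its "name" and its "arguments", one argument or row to a line. jog_arm: Moves the arm, as the interface text tells. Its arguments: {"type":"object","properties":{"motion":{"type":"array"},"fingers":{"type":"number"},"grip_force":{"type":"number"}},"required":["motion"]}

```bash
mkdir -p pics
cat > h.py <<'E'
import numpy as np, cv2
from workcell import bot, viewer
def cam(n):
    p,d=viewer.read_camera(n); c=viewer.camera_info(n); return p,d,c
def world(d,c,u,v,z=None):
    f=d.shape[0]/2/np.tan(np.radians(c['vertical_fov'])/2); R=np.array(c['R']);t=np.array(c['t'])
    u=np.asarray(u,float);v=np.asarray(v,float)
    ray=np.stack([(u-c['cx'])/f,(v-c['cy'])/f,np.ones_like(u)],-1)
    if z is None:
        k=d[np.round(v).astype(int),np.round(u).astype(int)]
        return (ray*k[...,None]-t)@R
    o=-R.T@t; r=ray@R; s=(z-o[2])/r[...,2]; return o+r*s[...,None]
def proj(c,X,h=400):
    f=h/2/np.tan(np.radians(c['vertical_fov'])/2)
    q=np.asarray(X)@np.array(c['R']).T+np.array(c['t']); return np.stack([f*q[...,0]/q[...,2]+c['cx'],f*q[...,1]/q[...,2]+c['cy']],-1)
E
python3 - <<'E'
from h import *
for n in('top','side'):
    p,d,c=cam(n); cv2.imwrite(f'pics/{n}0.png',p[:,:,::-1]); np.savez(f'{n}0.npz',p=p,d=d); print(n,c)
print(bot.read_state())
E
```

```text
top {'vertical_fov': 44.891132387057155, 'cx': 317.098407004062, 'cy': 197.49303015139986, 'R': array([[ 0.01525658, -0.99985727,  0.00725772],
       [-0.98075264, -0.01637738, -0.19456626],
       [ 0.19465736, -0.00414961, -0.98086253]]), 't': array([0.06545497, 0.53800722, 1.00892554])}
side {'vertical_fov': 50.41232511111022, 'cx': 320.23275843447493, 'cy': 197.87213560556458, 'R': array([[ 0.93211543, -0.36209774, -0.00678569],
       [-0.25870543, -0.65261625, -0.71215414],
       [ 0.25344095,  0.66556536, -0.70199033]]), 't': array([-0.4651925 ,  0.22439179,  0.59479523])}
{'time': 0.1, 'q': array([ 1.18410475e+00,  2.64706949e-01,  1.60528713e+00,  1.77975512e-05,
        1.27371206e+00, -3.68586292e-02]), 'joint_vel': array([ 0.00037655, -0.00170358, -0.0035473 ,  0.00040083,  0.0021591 ,
       -0.00131381]), 'joint_torque': array([-3.64312164e-04, -5.16711867e+01, -3.68587196e+01, -6.71195971e-05,
        6.24297943e-03, -7.77966670e-05]), 'tool_pos': array([0.23105999, 0.63348756, 0.23004007]), 'tcp_rot': array([-0.54664604, -3.09319842,  0.00323959]), 'wrist_force': array([-0.24926844, -0.27578231, -0.13285992]), 'torque': array([ 0.01144177, -0.00752661, -0.04222865]), 'width': 0.9987819339974856}
```

View pics/top0.png

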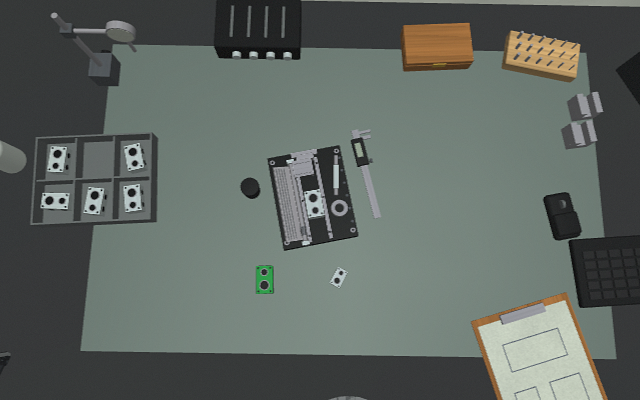

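View pics/side0.png

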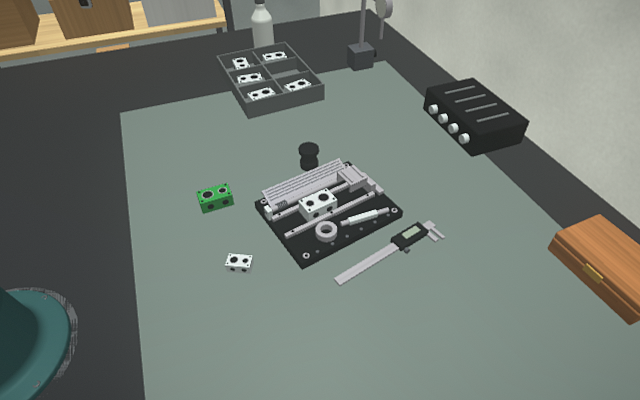

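The top view shows the fixture with corners near (267,157), (339,146), (358,235) and (286,250). The tab is on its left, the flap near (305,168), and the casting at (314,203). Loading goes up the image, roughly world +x.

Run:
```python
from h import *
z=np.load('top0.npz');p,d=z['p'],z['d'];c=viewer.camera_info('top')
cr=cv2.resize(p[135:260,235:385],None,fx=5,fy=4.8,interpolation=cv2.INTER_CUBIC)[:, :, ::-1]
cv2.imwrite('pics/crop.png',cr[:600,:750])
cn=np.array([(267.5,157.5),(339,146),(358,236),(285.5,250)])
W=world(d,c,cn[:,0],cn[:,1],0.018);print(W)
for a,b in((0,1),(1,2),(2,3),(3,0)):
    v=W[a]-W[b];print(np.hypot(*v[:2]),np.degrees(np.arctan2(v[1],v[0])))
# casting top by depth
vv,uu=np.mgrid[140:256,260:365];P=world(d,c,uu,vv)
for h0,h1 in((.042,.052),):
    m=(P[...,2]>h0)&(P[...,2]<h1);print(m.sum())
print(np.round(P[60:70:3,44:68:3,2]*1000))
z=np.load('side0.npz');
```

```text
[[ 0.63567864  0.18945838  0.018     ]
 [ 0.66612673  0.02504795  0.018     ]
 [ 0.45768654 -0.01871251  0.018     ]
 [ 0.42394468  0.1421183   0.018     ]]
0.16720608002181522 100.49205525046266
0.2129842475435333 11.85662535226778
0.16433216421743257 -78.15134654844148
0.2169616390015604 -167.3969245451282
1100
[[32. 47. 48. 48. 48. 48. 27. 30.]
 [28. 48. 47. 44. 48. 46. 46. 28.]
 [25. 46. 46. 46. 47. 47. 46. 24.]
 [30. 46. 44. 49. 49. 51. 49. 24.]]
```

View pics/crop.png

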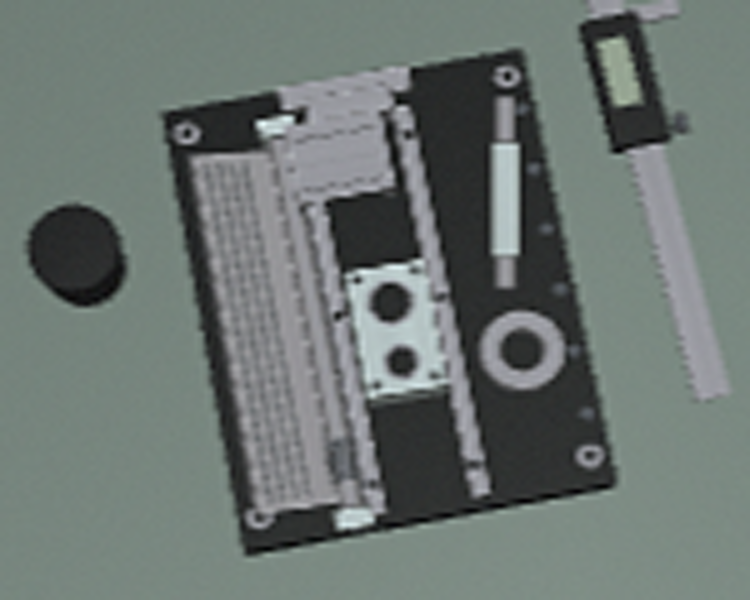

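```bash
cat >> h.py <<'E'
def fit(model,W):
    m=model.mean(0);w=W.mean(0);A=model-m;B=W-w
    a=np.arctan2((A[:,0]*B[:,1]-A[:,1]*B[:,0]).sum(),(A*B).sum())
    R=np.array([[np.cos(a),-np.sin(a)],[np.sin(a),np.cos(a)]]);return a,w-R@m,R
E
python3 - <<'E'
from h import *
z=np.load('top0.npz');p,d=z['p'],z['d'];c=viewer.camera_info('top')
g=lambda L:np.array(L)/[5,4.8]+[235-.4,135-.4]
cn=g([(162,113),(522,50),(615,488),(245,555)])
W=world(d,c,cn[:,0],cn[:,1],0.018)[:,:2]
M=np.array([(75,85),(75,-85),(-140,-85),(-140,85)])/1e3
a,t,R=fit(M,W);print('fix',np.degrees(a),t,'res',(W-(M@R.T+t))*1e3)
k=g([(345,272),(425,260),(450,388),(370,400)])
K=world(d,c,k[:,0],k[:,1],0.046)[:,:2]
print('cast in fix mm',(K-t)@R*1e3)
# depth-based casting
vv,uu=np.mgrid[140:256,260:365];P=world(d,c,uu,vv);F=(P[...,:2]-t)@R*1e3;Z=P[...,2]*1e3
m=(Z>40)&(Z<54)&(abs(F[...,1])<25)&(F[...,0]<0)
print(np.percentile(F[m],[2,50,98],axis=0), m.sum())
m=(Z>22)&(F[...,0]<-60)&(F[...,1]>30);print('tab',np.percentile(F[m],[1,50,99],axis=0))
np.savez('fix.npz',a=a,t=t,R=R)
# overlay
for n in('top','side'):
    q=np.load(n+'0.npz');c=viewer.camera_info(n);im=cv2.resize(q['p'][:,:,::-1],None,fx=3,fy=3,interpolation=cv2.INTER_CUBIC)
    def poly(L,z,col):
        X=np.array([[*(np.array(l)/1e3@R.T+t),z/1e3] for l in L]);u=(proj(c,X)+.5)*3
        cv2.polylines(im,[np.round(u).astype(int)],True,col,1)
    poly([(75,85),(75,-85),(-140,-85),(-140,85)],18,(0,0,255))
    for s in(1,-1): poly([(-135,s*19.5),(55,s*19.5),(55,s*27.5),(-135,s*27.5)],26,(0,255,0))
    poly([(-127,38),(43,38),(43,73),(-127,73)],36,(255,255,0))
    poly([(50,-20),(50,20),(50,20)],42,(255,0,255))
    o=proj(c,np.array([*t,.02]))*3;x,y=o.astype(int);x0,y0=x-225,y-190
    cv2.imwrite(f'pics/ov_{n}.png',im[y0:y0+380,x0:x0+450])
A=cv2.imread('pics/ov_top.png');B=cv2.imread('pics/ov_side.png');cv2.imwrite('pics/ov.png',cv2.resize(np.hstack([A,B[:,:450]])[:,:],(800,338)))
E
```

```text
fix 11.66288555995915 [0.57759975 0.09259788] res [[ 0.2609407  -0.45050574]
 [ 0.26437417  0.54899682]
 [-0.59833768  1.12984124]
 [ 0.07302281 -1.22833233]]
cast in fix mm [[-23.0025633   16.46784499]
 [-24.01607762 -19.37094241]
 [-84.75126682 -18.88741444]
 [-83.67224305  16.56521387]]
[[-82.80959573 -18.45241427]
 [-54.18053284  -1.03059077]
 [-24.51148973  16.08203018]] 442
tab [[-245.09588887   30.43158103]
 [ -98.59504109   49.45452411]
 [ -60.59350846   74.17578617]]
```

View pics/ov.png

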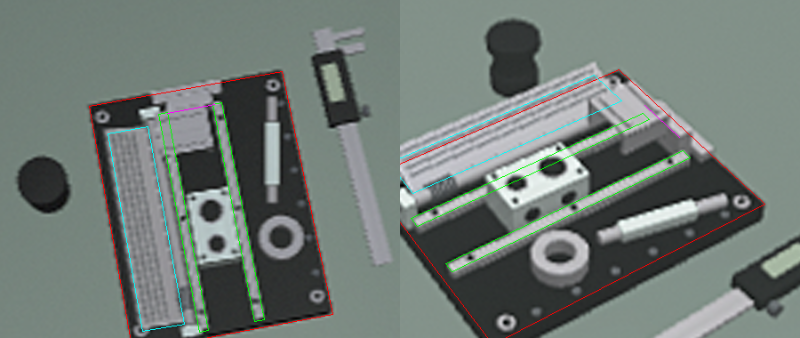

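Overlay agrees with both views (within about 1 mm). The casting's centre is at fixture x ≈ -54 and its trailing end at about -84.

```bash
cat >> h.py <<'E'
try:
    _f=np.load('fix.npz');FR,Ft,Fa=_f['R'],_f['t'],float(_f['a'])
except Exception: pass
def need(xf,yf,z):
    s=bot.read_state();w=FR@(np.array([xf,yf])/1e3)+Ft
    from scipy.spatial.transform import Rotation as Q
    m=Q.from_rotvec(s['tcp_rot']).as_matrix();y=m[:2,1];y=y*np.sign(y@FR[:,1])
    turn=Fa+np.pi/2-np.arctan2(y[1],y[0])
    print('t',s['time'],'fix',(FR.T@(s['tool_pos'][:2]-Ft)*1e3).round(1),'z',s['tool_pos'][2].round(4),'delta cm',((np.array([*w,z/1e3])-s['tool_pos'])*100).round(2),'turn',turn.round(3),'F',np.r_[FR.T@s['wrist_force'][:2],s['wrist_force'][2]].round(1),'w',s['width'],'tilt',m[:,2].round(4))
E
python3 -c "
from h import *
need(-107,30,120); print('x unit per cm',FR[:,0],'y',FR[:,1])"
```

```text
t 0.1 fix [-230.   599.8] z 0.23 delta cm [ 23.57 -53.31 -11.  ] turn 0.553 F [-0.3 -0.2 -0.1] w 0.9987819339974856 tilt [-8.e-04 -2.e-03 -1.e+00]
x unit per cm [0.97935396 0.20215294] y [-0.20215294  0.97935396]
```

>>> {"name": "jog_arm", "arguments": {
  "motion": [
    {"dx": 1, "dy": -2.2, "turn": 0.023},
    {"dx": 1, "dy": -2.2, "turn": 0.023},
    {"dx": 1, "dy": -2.2, "turn": 0.023},
    {"dx": 1, "dy": -2.2, "turn": 0.023},
    {"dx": 1, "dy": -2.2, "turn": 0.023},
    {"dx": 1, "dy": -2.2, "turn": 0.023},
    {"dx": 1, "dy": -2.2, "turn": 0.023},
    {"dx": 1, "dy": -2.2, "turn": 0.023},
    {"dx": 1, "dy": -2.2, "turn": 0.023},
    {"dx": 1, "dy": -2.2, "turn": 0.023},
    {"dx": 1, "dy": -2.2, "turn": 0.023},
    {"dx": 1, "dy": -2.2, "turn": 0.023}
  ],
  "fingers": 5.0,
  "grip_force": 60
}}

```text
validation failed for argument at $.mo...
```

>>> {"name": "jog_arm", "arguments": {
  "motion": [
    {"dx": 1, "dy": -2.2, "dz": -0.5, "turn": 0.023},
    {"dx": 1, "dy": -2.2, "dz": -1, "turn": 0.023},
    {"dx": 1, "dy": -2.2, "dz": -1, "turn": 0.023},
    {"dx": 1, "dy": -2.2, "dz": -1, "turn": 0.023},
    {"dx": 1, "dy": -2.2, "dz": -1, "turn": 0.023},
    {"dx": 1, "dy": -2.2, "dz": -1, "turn": 0.023},
    {"dx": 1, "dy": -2.2, "dz": -1, "turn": 0.023},
    {"dx": 1, "dy": -2.2, "dz": -1, "turn": 0.023},
    {"dx": 1, "dy": -2.2, "dz": -1, "turn": 0.023},
    {"dx": 1, "dy": -2.2, "dz": -1, "turn": 0.023},
    {"dx": 0.5, "dy": -1, "dz": -1, "turn": 0.023},
    {},
    {}
  ]
}}

```text
validation failed for argument at $.mo...
```

>>> {"name": "jog_arm", "arguments": {
  "motion": [
    {"dx": 1, "dy": -2.2, "dz": 0, "turn": 0.023},
    {"dx": 1, "dy": -2.2, "dz": 0, "turn": 0.023},
    {"dx": 1, "dy": -2.2, "dz": 0, "turn": 0.023},
    {"dx": 1, "dy": -2.2, "dz": 0, "turn": 0.023},
    {"dx": 1, "dy": -2.2, "dz": 0, "turn": 0.023},
    {"dx": 1, "dy": -2.2, "dz": 0, "turn": 0.023},
    {"dx": 1, "dy": -2.2, "dz": 0, "turn": 0.023},
    {"dx": 1, "dy": -2.2, "dz": 0, "turn": 0.023},
    {"dx": 1, "dy": -2.2, "dz": 0, "turn": 0.023},
    {"dx": 1, "dy": -2.2, "dz": 0, "turn": 0.023},
    {"dx": 1, "dy": -2.2, "dz": 0, "turn": 0.023},
    {"dx": 1, "dy": -2.2, "dz": 0, "turn": 0.023}
  ],
  "fingers": 5.0,
  "grip_force": 60
}}

```text
time: 1.1
tool_pos: [0.3513, 0.3687, 0.2308]
tcp_rot: [-0.114, -3.139, 0.001]
wrist_force: [0.2, -0.8, -0.2]
width: 0.587
```

>>> {"name": "jog_arm", "arguments": {
  "motion": [
    {"dx": 1, "dy": -2.2, "dz": 0, "turn": 0.023},
    {"dx": 1, "dy": -2.2, "dz": -1, "turn": 0.023},
    {"dx": 1, "dy": -2.2, "dz": -1, "turn": 0.023},
    {"dx": 1, "dy": -2.2, "dz": -1, "turn": 0.023},
    {"dx": 1, "dy": -2.2, "dz": -1, "turn": 0.023},
    {"dx": 1, "dy": -2.2, "dz": -1, "turn": 0.023},
    {"dx": 1, "dy": -2.2, "dz": -1, "turn": 0.023},
    {"dx": 1, "dy": -2.2, "dz": -1, "turn": 0.023},
    {"dx": 1, "dy": -2.2, "dz": -1, "turn": 0.023},
    {"dx": 1, "dy": -2.2, "dz": -1, "turn": 0.023},
    {"dx": 1, "dy": -2.2, "dz": -1, "turn": 0.023},
    {"dx": 0.5, "dy": -2.2, "dz": -1, "turn": 0.023}
  ]
}}

```text
time: 2.1
tool_pos: [0.467, 0.1049, 0.1207]
tcp_rot: [-0.319, 3.125, -0.0]
wrist_force: [-0.2, 0.2, -0.3]
width: 0.588
```

Run:
```python
from h import *
p,d,c=cam('side');p,d,c=cam('side');need(-107,30,60)
o=proj(c,np.array([*Ft,.06]));x,y=(o-[120,95]).astype(int)
a=cv2.resize(p[max(y,0):y+170,x:x+220,::-1],None,fx=3,fy=3,interpolation=cv2.INTER_CUBIC);cv2.imwrite('pics/s1.png',a);print(x,y)
```

```text
t 2.2 fix [-108.    33.3] z 0.1191 delta cm [ 0.17 -0.3  -5.91] turn 0.004 F [-0.5 -0.2 -0.9] w 0.5857273699585734 tilt [-0.0041 -0.0016 -1.    ]
222 87
```

View pics/s1.png

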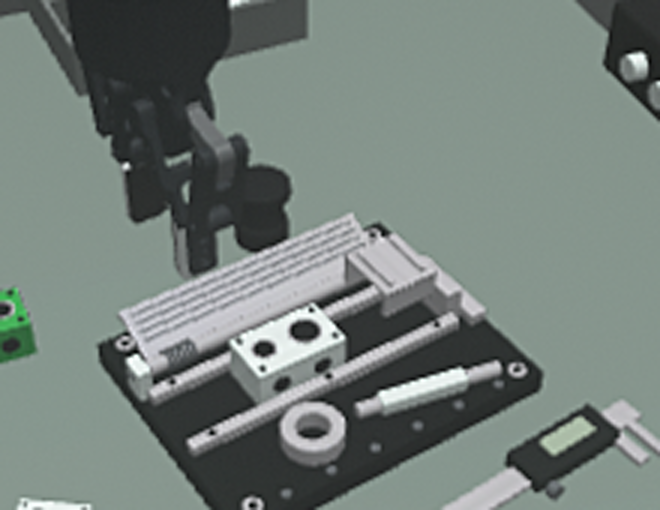

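The side view shows both open fingers above the rear of the fixture, with the near tip at crop (195,272). I'll measure the tip positions from the depth image.

Run:
```python
from h import *
p,d,c=cam('side');vv,uu=np.mgrid[120:190,250:310];P=world(d,c,uu,vv)
F=(P[...,:2]-Ft)@FR*1e3;Z=P[...,2]*1e3;x,y=F[...,0],F[...,1]
m=(abs(x+108)<25)&(abs(y-33)<60)&(Z>70)&(Z<200)
for nm,k in(('B',m&(y<33)),('A',m&(y>33))):
    for lo,hi in((70,115),(115,122),(122,130),(130,140)):
        j=k&(Z>lo)&(Z<=hi);
        if j.sum()>2: print(nm,lo,j.sum(),'x',np.percentile(x[j],[5,95]).round(),'y',np.percentile(y[j],[5,95]).round(),'minz',Z[j].min().round(1))
need(-107,30,60)
```

```text
B 122 17 x [-118. -101.] y [-1.  4.] minz 122.5
B 130 63 x [-118. -101.] y [-7.  5.] minz 130.4
A 122 36 x [-117.  -98.] y [56. 59.] minz 123.6
A 130 62 x [-117.  -98.] y [56. 62.] minz 130.0
t 2.25 fix [-107.5   34.7] z 0.1199 delta cm [ 0.14 -0.45 -5.99] turn 0.005 F [-0.3  0.   0.2] w 0.5833391841668852 tilt [-3.1e-03 -4.0e-04 -1.0e+00]
```

>>> {"name": "jog_arm", "arguments": {
  "motion": [
    {"dx": 0.1, "dy": -0.3, "dz": -1, "turn": 0.004},
    {"dx": 0, "dy": 0, "dz": -1, "turn": 0},
    {"dx": 0, "dy": 0, "dz": -1, "turn": 0},
    {"dx": 0, "dy": 0, "dz": -1, "turn": 0},
    {"dx": 0, "dy": 0, "dz": -1, "turn": 0},
    {"dx": 0, "dy": 0, "dz": -1, "turn": 0},
    {"dx": 0, "dy": 0, "dz": 0, "turn": 0}
  ]
}}

```text
time: 2.83
tool_pos: [0.4651, 0.1031, 0.0585]
tcp_rot: [0.324, -3.12, 0.0]
wrist_force: [-0.4, -0.3, -0.0]
width: 0.584
```

>>> {"name": "jog_arm", "arguments": {
  "motion": [
    {"dx": 0, "dy": 0, "dz": -0.4, "turn": 0},
    {"dx": 0, "dy": 0, "dz": -0.4, "turn": 0},
    {"dx": 0, "dy": 0, "dz": -0.4, "turn": 0},
    {"dx": 0, "dy": 0, "dz": -0.4, "turn": 0},
    {"dx": 0, "dy": 0, "dz": -0.4, "turn": 0},
    {"dx": 0, "dy": 0, "dz": 0, "turn": 0}
  ]
}}

```text
time: 3.33
tool_pos: [0.4672, 0.103, 0.0407]
tcp_rot: [0.323, -3.125, 0.0]
wrist_force: [-0.6, -0.2, 0.6]
width: 0.588
```

Run:
```python
from h import *
need(-107,30,28)
```

```text
t 3.3333 fix [-106.    32.5] z 0.0407 delta cm [-0.05 -0.27 -1.27] turn -0.002 F [-0.6 -0.   0.6] w 0.5875839082811336 tilt [-3.e-04 -1.e-04 -1.e+00]
```

>>> {"name": "jog_arm", "arguments": {
  "motion": [
    {"dx": 0, "dy": -0.1, "dz": -0.3, "turn": 0},
    {"dx": 0, "dy": 0, "dz": -0.3, "turn": 0},
    {"dx": 0, "dy": 0, "dz": -0.2, "turn": 0},
    {"dx": 0, "dy": 0, "dz": -0.2, "turn": 0},
    {"dx": 0, "dy": 0, "dz": -0.2, "turn": 0},
    {"dx": 0, "dy": 0, "dz": 0, "turn": 0}
  ]
}}

```text
time: 3.83
tool_pos: [0.468, 0.1026, 0.0295]
tcp_rot: [-0.323, 3.124, 0.001]
wrist_force: [0.3, 3.3, 4.8]
width: 0.586
```

Run:
```python
from h import *
need(-107,30,28)
p,d,c=cam('side');need(-107,30,28)
o=proj(c,np.array([*Ft,.06]));x,y=(o-[120,75]).astype(int)
a=cv2.resize(p[max(y,0):y+150,x:x+200,::-1],None,fx=4,fy=4,interpolation=cv2.INTER_CUBIC);cv2.imwrite('pics/s2.png',a);print(x,y)
```

```text
t 3.8333 fix [-105.3   32. ] z 0.0295 delta cm [-0.12 -0.23 -0.15] turn -0.002 F [1.  3.1 4.8] w 0.5855408093257384 tilt [ 1.2e-03  9.0e-04 -1.0e+00]
t 3.8833 fix [-105.3   32. ] z 0.0297 delta cm [-0.13 -0.23 -0.17] turn -0.002 F [0.9 3.5 4.8] w 0.5832630472743521 tilt [ 1.3e-03  9.0e-04 -1.0e+00]
222 107
```

View pics/s2.png

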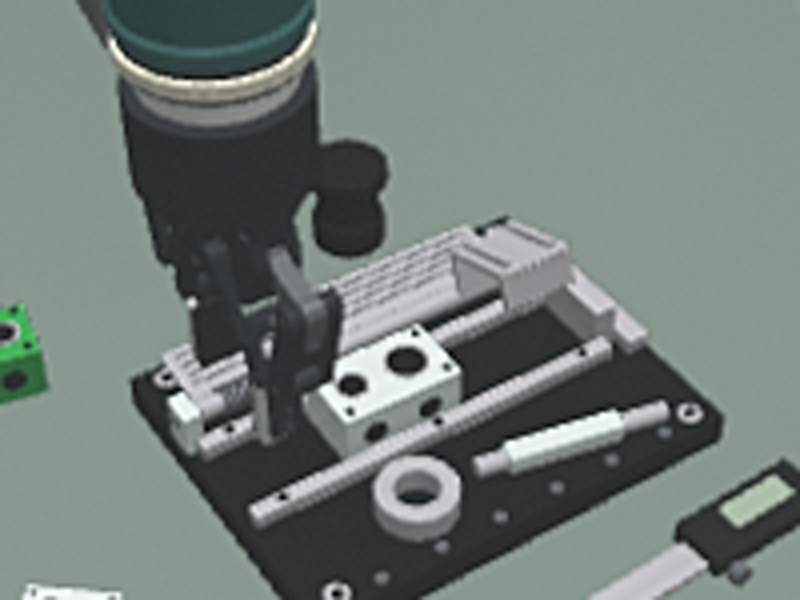

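The flap is clearly raised (crop ~510,260), with 4.8 N on the tab and tip B behind the casting at (275,425). Next I'll push.

>>> {"name": "jog_arm", "arguments": {
  "motion": [
    {"dx": 0.4, "dy": 0.0, "dz": -0.1, "turn": 0},
    {"dx": 0.39, "dy": 0.08, "dz": 0, "turn": 0},
    {"dx": 0.39, "dy": 0.08, "dz": 0, "turn": 0},
    {"dx": 0.39, "dy": 0.08, "dz": 0, "turn": 0},
    {"dx": 0.39, "dy": 0.08, "dz": 0, "turn": 0},
    {"dx": 0.39, "dy": 0.08, "dz": 0, "turn": 0},
    {"dx": 0.39, "dy": 0.08, "dz": 0, "turn": 0},
    {"dx": 0.39, "dy": 0.08, "dz": 0, "turn": 0},
    {"dx": 0.39, "dy": 0.08, "dz": 0, "turn": 0},
    {"dx": 0.39, "dy": 0.08, "dz": 0, "turn": 0}
  ]
}}

```text
time: 4.72
tool_pos: [0.5035, 0.1084, 0.0276]
tcp_rot: [0.324, -3.118, 0.002]
wrist_force: [-7.0, -1.2, 7.6]
width: 0.587
```

Run:
```python
from h import *
p,d,c=cam('side');need(-21,30,28)
o=proj(c,np.array([*Ft,.06]));x,y=(o-[100,55]).astype(int)
a=cv2.resize(p[max(y,0):y+120,x:x+180,::-1],None,fx=4,fy=4,interpolation=cv2.INTER_CUBIC);cv2.imwrite('pics/s3.png',a);print(x,y)
```

```text
t 4.7667 fix [-68.1  30.5] z 0.0278 delta cm [4.62 0.91 0.02] turn -0.003 F [-4.8 -0.   6.1] w 0.5880378396703032 tilt [-0.0046 -0.0016 -1.    ]
242 127
```

View pics/s3.png

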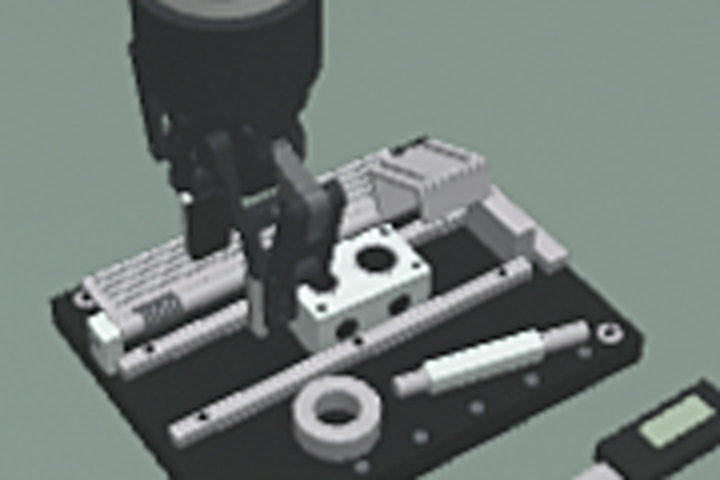

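The casting is moving squarely with the finger: about 5 N along the channel, flap still up. Continuing.

>>> {"name": "jog_arm", "arguments": {
  "motion": [
    {"dx": 0.39, "dy": 0.08, "dz": 0, "turn": 0},
    {"dx": 0.39, "dy": 0.08, "dz": 0, "turn": 0},
    {"dx": 0.39, "dy": 0.08, "dz": 0, "turn": 0},
    {"dx": 0.39, "dy": 0.08, "dz": 0, "turn": 0},
    {"dx": 0.39, "dy": 0.08, "dz": 0, "turn": 0},
    {"dx": 0.39, "dy": 0.08, "dz": 0, "turn": 0},
    {"dx": 0.39, "dy": 0.08, "dz": 0, "turn": 0},
    {"dx": 0.39, "dy": 0.08, "dz": 0, "turn": 0},
    {"dx": 0.29, "dy": 0.06, "dz": 0, "turn": 0},
    {"dx": 0.29, "dy": 0.06, "dz": 0, "turn": 0}
  ]
}}

```text
time: 5.6
tool_pos: [0.5408, 0.1161, 0.0276]
tcp_rot: [0.324, -3.119, 0.002]
wrist_force: [-6.9, -0.9, 7.4]
width: 0.588
```

```bash
python3 -c "
from h import *
need(-21,30,28)"
```

```text
t 5.6 fix [-31.3  30.4] z 0.0276 delta cm [1.01 0.17 0.04] turn -0.004 F [-7.   0.5  7.4] w 0.5875491169074841 tilt [-0.0058 -0.0019 -1.    ]
```

>>> {"name": "jog_arm", "arguments": {
  "motion": [
    {"dx": 0.2, "dy": 0.04, "dz": 0, "turn": 0},
    {"dx": 0.2, "dy": 0.04, "dz": 0, "turn": 0},
    {"dx": 0.2, "dy": 0.04, "dz": 0, "turn": 0},
    {"dx": 0.1, "dy": 0.02, "dz": 0, "turn": 0},
    {"dx": 0.1, "dy": 0.02, "dz": 0, "turn": 0}
  ]
}}

```text
time: 6.02
tool_pos: [0.5489, 0.1177, 0.0276]
tcp_rot: [0.324, -3.119, 0.002]
wrist_force: [-6.0, -0.1, 7.5]
width: 0.582
```

>>> {"name": "jog_arm", "arguments": {
  "motion": [
    {"dx": 0.1, "dy": 0.02, "dz": 0, "turn": 0},
    {"dx": 0.1, "dy": 0.02, "dz": 0, "turn": 0}
  ]
}}

```text
time: 6.18
tool_pos: [0.5501, 0.1179, 0.0276]
tcp_rot: [0.323, -3.117, 0.002]
wrist_force: [-9.7, -2.5, 11.2]
width: 0.582
```

Run:
```python
from h import *
need(-21,30,28)
p,d,c=cam('side');need(-21,30,28)
o=proj(c,np.array([*Ft,.06]));x,y=(o-[80,45]).astype(int)
a=cv2.resize(p[max(y,0):y+100,x:x+150,::-1],None,fx=5,fy=5,interpolation=cv2.INTER_CUBIC);cv2.imwrite('pics/s4.png',a);print(x,y)
```

```text
t 6.1833 fix [-21.8  30.3] z 0.0276 delta cm [ 0.09 -0.02  0.04] turn -0.003 F [-10.   -0.5  11.2] w 0.5817034867423357 tilt [-0.0073 -0.0021 -1.    ]
t 6.2333 fix [-21.8  30.3] z 0.0276 delta cm [ 0.09 -0.01  0.04] turn -0.003 F [-8.1 -0.2  8.1] w 0.5860661849730916 tilt [-0.0074 -0.0022 -1.    ]
262 137
```

View pics/s4.png

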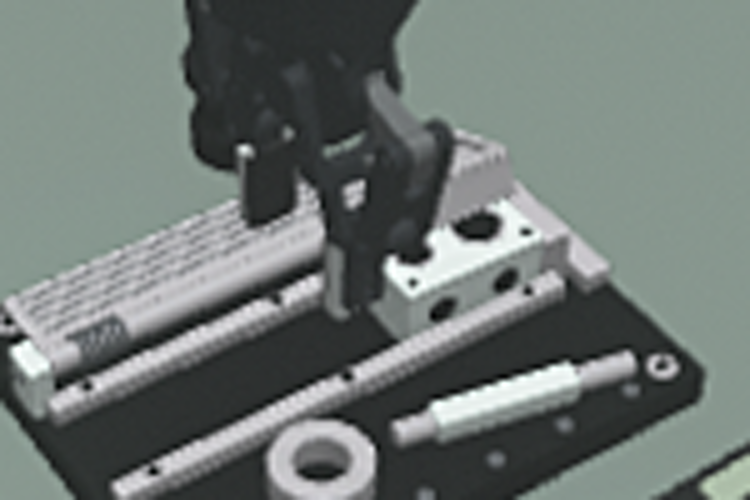

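The casting is almost at the stop: its leading end is at crop (545,250). I'll push on in small steps until the force rises clearly.

>>> {"name": "jog_arm", "arguments": {
  "motion": [
    {"dx": 0.1, "dy": 0.02, "dz": 0, "turn": 0},
    {"dx": 0, "dy": 0, "dz": 0, "turn": 0}
  ]
}}

```text
time: 6.4
tool_pos: [0.5501, 0.1179, 0.0274]
tcp_rot: [0.323, -3.115, 0.002]
wrist_force: [-9.3, -2.3, 11.5]
width: 0.583
```

>>> {"name": "jog_arm", "arguments": {
  "motion": [
    {"dx": 0.1, "dy": 0.02, "dz": 0, "turn": 0},
    {"dx": 0, "dy": 0, "dz": 0, "turn": 0}
  ]
}}

```text
time: 6.57
tool_pos: [0.5501, 0.1178, 0.0273]
tcp_rot: [0.323, -3.113, 0.003]
wrist_force: [-11.3, -2.8, 12.5]
width: 0.585
```

>>> {"name": "jog_arm", "arguments": {
  "motion": [
    {"dx": 0.15, "dy": 0.03, "dz": 0, "turn": 0},
    {"dx": 0.15, "dy": 0.03, "dz": 0, "turn": 0},
    {"dx": 0.1, "dy": 0.02, "dz": 0, "turn": 0},
    {"dx": 0, "dy": 0, "dz": 0, "turn": 0},
    {"dx": 0, "dy": 0, "dz": 0, "turn": 0}
  ]
}}

```text
time: 6.98
tool_pos: [0.5502, 0.1177, 0.0267]
tcp_rot: [0.321, -3.105, 0.004]
wrist_force: [-21.0, -3.9, 20.5]
width: 0.587
```

Run:
```python
from h import *
p,d,c=cam('side');need(-21,30,28);np.savez('s5.npz',p=p,d=d)
vv,uu=np.mgrid[130:240,250:420];P=world(d,c,uu,vv);F=(P[...,:2]-Ft)@FR*1e3;Z=P[...,2]*1e3
# casting's -y side wall above rail; front side
m=(abs(F[...,1]+18)<4)&(Z>29)&(Z<43)&(F[...,0]>-30)&(F[...,0]<49);print('side wall x',np.percentile(F[m][:,0],[1,5,50,95,99]),m.sum())
m=(Z>43)&(Z<49)&(abs(F[...,1]+10)<7)&(F[...,0]<70);print('top x',np.percentile(F[m][:,0],[1,5,50,95,99]),np.percentile(Z[m],[5,50,95]))
```

```text
t 7.0333 fix [-21.8  30.2] z 0.0267 delta cm [ 0.08 -0.    0.13] turn -0.002 F [-22.3  -1.5  20.9] w 0.5873909552402502 tilt [-0.0194 -0.0046 -0.9998]
side wall x [-10.10662054  -9.26203693  17.55530939  45.03458108  47.43764292] 148
top x [-27.50767164 -19.97107558  17.43577654  55.54190319  60.82843137] [43.61309387 47.11433306 48.54926032]
```

The arm is blocked at 22 N and the casting's trailing end measures x ≈ -10, so it is home. Drawing back with the tab still held, then lifting slowly.

>>> {"name": "jog_arm", "arguments": {
  "motion": [
    {"dx": -0.3, "dy": -0.06, "dz": 0, "turn": 0},
    {"dx": -0.3, "dy": -0.06, "dz": 0, "turn": 0},
    {"dx": -0.3, "dy": -0.06, "dz": 0, "turn": 0},
    {"dx": -0.3, "dy": -0.06, "dz": 0, "turn": 0},
    {"dx": -0.3, "dy": -0.06, "dz": 0, "turn": 0},
    {"dx": -0.3, "dy": -0.06, "dz": 0, "turn": 0},
    {"dx": -0.3, "dy": -0.06, "dz": 0, "turn": 0},
    {"dx": -0.3, "dy": -0.06, "dz": 0, "turn": 0},
    {"dx": -0.3, "dy": -0.06, "dz": 0, "turn": 0},
    {"dx": 0, "dy": 0, "dz": 0, "turn": 0}
  ]
}}

```text
time: 7.87
tool_pos: [0.5349, 0.1146, 0.0298]
tcp_rot: [-0.323, 3.119, -0.001]
wrist_force: [1.7, -0.2, 5.5]
width: 0.587
```

>>> {"name": "jog_arm", "arguments": {
  "motion": [
    {"dx": 0, "dy": 0, "dz": 0.2, "turn": 0},
    {"dx": 0, "dy": 0, "dz": 0.2, "turn": 0},
    {"dx": 0, "dy": 0, "dz": 0.2, "turn": 0},
    {"dx": 0, "dy": 0, "dz": 0.2, "turn": 0},
    {"dx": 0, "dy": 0, "dz": 0.2, "turn": 0},
    {"dx": 0, "dy": 0, "dz": 0.2, "turn": 0},
    {"dx": 0, "dy": 0, "dz": 0.3, "turn": 0},
    {"dx": 0, "dy": 0, "dz": 0.5, "turn": 0},
    {"dx": 0, "dy": 0, "dz": 0.8, "turn": 0},
    {"dx": 0, "dy": 0, "dz": 1, "turn": 0},
    {"dx": 0, "dy": 0, "dz": 2, "turn": 0},
    {"dx": 0, "dy": 0, "dz": 2, "turn": 0}
  ]
}}

```text
time: 8.87
tool_pos: [0.5318, 0.1146, 0.1071]
tcp_rot: [0.323, -3.124, 0.0]
wrist_force: [0.3, 0.1, 0.1]
width: 0.585
```

>>> {"name": "jog_arm", "arguments": {
  "motion": [
    {"dx": -1, "dy": 0, "dz": 2, "turn": 0},
    {"dx": -2, "dy": 1, "dz": 2, "turn": 0},
    {"dx": -2, "dy": 2, "dz": 2, "turn": 0},
    {"dx": -1, "dy": 3, "dz": 1, "turn": 0},
    {"dx": 0, "dy": 3, "dz": 0, "turn": 0},
    {"dx": 0, "dy": 3, "dz": 0, "turn": 0},
    {"dx": 0, "dy": 3, "dz": 0, "turn": 0},
    {"dx": 0, "dy": 3, "dz": 0, "turn": 0},
    {"dx": 0, "dy": 3, "dz": 0, "turn": 0},
    {"dx": 0, "dy": 0, "dz": 0, "turn": 0},
    {"dx": 0, "dy": 0, "dz": 0, "turn": 0}
  ]
}}

```text
time: 9.78
tool_pos: [0.4724, 0.3261, 0.1773]
tcp_rot: [-0.327, 3.124, 0.0]
wrist_force: [-0.2, -1.0, -0.0]
width: 0.588
```

Run:
```python
from h import *
need(-21,30,28)
out=[]
for n in('top','side'):
    p,d,c=cam(n)
    o=proj(c,np.array([*Ft,.03]));x,y=(o-[65,60]).astype(int)
    out.append(cv2.resize(p[y:y+120,x:x+130,::-1],(400,369),interpolation=cv2.INTER_CUBIC))
    vv,uu=np.mgrid[130:245,250:420];P=world(d,c,uu,vv);F=(P[...,:2]-Ft)@FR*1e3;Z=P[...,2]*1e3
    m=(abs(F[...,1])<15)&(Z>41)&(Z<51)&(F[...,0]<49)&(F[...,0]>-60);print(n,'top x',np.percentile(F[m][:,0],[1,5,95]).round(1))
    m=(abs(F[...,1]+18)<4)&(Z>29)&(Z<43)&(F[...,0]>-40)&(F[...,0]<60)
    if m.sum()>5: print('wall x',np.percentile(F[m][:,0],[1,5,50,95,99]).round(1),m.sum())
    m=(F[...,0]>12)&(F[...,0]<42)&(F[...,1]>0)&(F[...,1]<25)&(Z>40);print('flap z',np.percentile(Z[m],[5,50,95]).round(1))
    m=(F[...,0]>-110)&(F[...,0]<20)&(F[...,1]>64)&(F[...,1]<72);print('tab outer z',np.percentile(Z[m],[5,50,95]).round(1))
cv2.imwrite('pics/f.png',np.hstack(out))
```

```text
t 9.7833 fix [-55.8 250. ] z 0.1773 delta cm [  7.86 -20.84 -14.93] turn -0.005 F [-0.4 -0.9 -0. ] w 0.5876898310983127 tilt [ 9.e-04  3.e-04 -1.e+00]
top top x [-9.5 -8.7 36.9]
wall x [-17.7 -12.4  30.3  59.   59.5] 15
flap z [59.3 63.4 67.6]
tab outer z [37.1 40.8 44.3]
side top x [-10.3  -9.6  40. ]
wall x [-10.4  -9.4  20.9  55.7  59. ] 174
flap z [46.9 63.7 67.2]
tab outer z [39.2 41.5 43.5]
```

View pics/f.png

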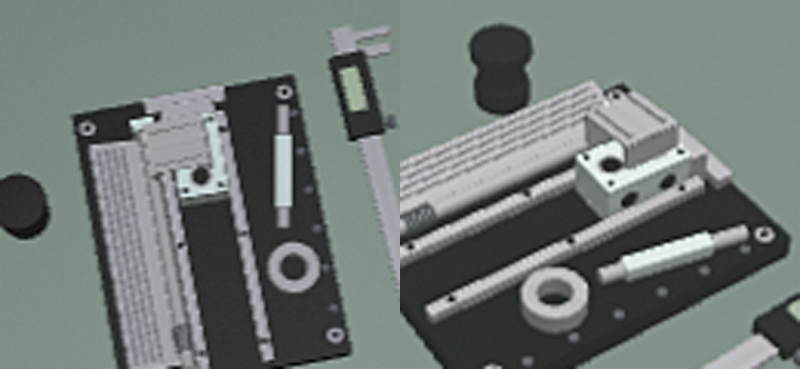

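The casting sits against the stop, with its trailing end at x ≈ -10. The flap rests on it and the bystanders haven't moved.

```bash
python3 -c "
from h import *
print(bot.finish_job())"
```

```text
the job is handed in; nothing more can be done
None
```

The valve body is loaded fully home against the end stop, with the flap closed on it, and the job is handed in at about 10 s of the 40 s allowed. `finish_job` gave no verdict.

**What I did:** I held the tab down with one fingertip, at about 5–8 N, and pushed the valve body along the channel with the other. I stopped when the tool no longer advanced and the push had risen to about 22 N. I then drew back with the tab still held, lifted so the flap closed, and moved the arm clear.

**Last checks:**
- **Position:** the valve body's trailing end measured at fixture x -9.5 mm (top camera) and -10.3 mm (side camera), against -10 mm expected. Calibration is good to about 2 mm.
- **Flap:** the last picture shows it resting on the valve body. The tab's outer strip measured about 41 mm above the bench, between its level (31 mm) and fully closed (47 mm) heights, which fits a loaded flap.
- **Ring gauge, plug gauge, caliper and loupe:** they look unmoved in the last picture; I did not measure them.
- **Forces:** the highest wrist force I saw was about 31 N.

No check failed. The top camera's reading of the valve body's side wall was too sparse to use (15 points), so that check rests on the side camera alone.

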